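Seat the label roll and latch the print head

ROBOT

A 7-joint arm with a two-finger parallel gripper is mounted at the origin on the work surface. World frame = base frame: x ahead of the robot, y to its left, z up, the work surface at z = 0. Lengths are in m, angles in rad, forces in N, time in s.
With the tool pointing down it reaches from about 0.4 to 0.85 m from the base axis. Payload 10.4 kg.
Tool frame: the origin (TCP) lies at the very end of the fingers, on their centre line; the grasp point (between the pads) lies 19 mm behind it; z points along the fingers, y is the direction in which the jaws open and shut (so a half turn about z gives the same grasp; the last joint's range is limited). The gripper opens to 87 mm and grips with 3 to 60 N. Pads are 19 mm wide; open, the fingers measure 117 mm over their backs; the gripper's body (75 mm by 190 mm) begins 51 mm behind the grasp point.
Start: joints at [-1.209, 0.332, -0.065, 1.46, 0.022, 1.35, -0.088], TCP at [0.235, 0.579, 0.223] pointing down, gripper open.
Joint ranges: [-2.6, 2.6], [-0.5, 2.12], [-1.47, 1.34], [0.16, 2.42], [-1.27, 4.41], [0.06, 2.06], [-2.6, 2.6]. Speed limits (rad/s): [2.22, 2.22, 2.79, 2.79, 3.14, 3.14, 3.14].

INTERFACE

Orientations are given as a unit quaternion [x, y, z, w].
In Python, from bench import r, eyes, job gives the robot as it stands. The module is installed in compiled form; this text tells all that it offers.
- The arm moves only by the tool play_rows, never from a script. Its argument "motion" is a list of rows, each a list of 7 numbers: the shift along the tool's x, y, z as a fraction of full scale, then the turn, a rotation vector about the tool's x, y, z as a fraction of full scale, then the opening in per cent of the stroke, from 0 (shut) to 100 (fully open). A call has 1 to 5 rows; each row is the pose to reach, as a shift and turn from the pose commanded when the call began, along the tool's axes at that moment; what a row does not reach only later rows make up. Full scale, the value 1, is 0.2 m for a shift and 90 degrees for a turn. A row lasts 1/8 s, in which the tool goes at most 62.5 mm and 10.7 degrees, less where a joint would pass 70% of its speed; a pose out of reach is approached as far as the arm can. A call with a number of a shift or a turn outside -1 to 1 is refused whole. A call with a gripper value outside its range is refused whole. The fingers move at their own pace and stop on an object; "squeeze" is the grip in N (left out, the last holds). Time passes only in rows, so rows that repeat a pose let the fingers close. It gives the time, the measured TCP pose, the force and the opening at its end, in the units of the state.
- r.read_state(): the state, without advancing time (a new reading comes with each control period).
- eyes.camera(name): name is "side" or "top"; returns a dict with "image" (400x640x3 uint8, red, green, blue), "mtx" (3x3 intrinsics, pixels), "R" (3x3) and "t" (3): a world point X has camera coordinates R X + t. Camera axes: x right, y down, z forward; pixel columns grow to the right and rows downward; lengths in m; the calibration is good to about 2 mm. A picture is of the moment at which its call begins. There is no depth.
- job.close_job(): hands the job in, once; it reports no verdict.
Trained networks look in a picture, given as the dict that the camera call returned (one of the last four; its "shot" number tells which), for a name from the list of things; names that differ only in an ending like _2 or _b are one class to them, and where a whole thing is asked for, a point or a joint stands for the part that bears it (a point fixed in the world has none). Each returns a list of dicts, best first, with "p" (0 to 1); they miss things now and then, are a little off and sometimes report something else, mostly with a low value. They report only what shows in the picture. A call takes as long as a camera call. They do not tell look-alikes from the thing itself.
- eyes.regions_of(picture, label): "region" (400x640 bool, what is visible of it) and "xy" ([column, row] in pixels, amid what is visible of it).
- eyes.landmark_of(picture, label): "xy" ([column, row] in pixels: a listed point, or the origin of a listed thing).
The state is a dict: "time": time; "joint_positions": joint angles; "joint_vel": joint speeds; "joint_torque": joint torques, N m; "ee_pos": TCP position; "eef_rot": TCP orientation; "ft_force": force on the tool from outside, world axes, zero at the start; "torque": the same for the moment, N m; "width": finger opening in m.
Only numpy, scipy, OpenCV 4.12 (cv2) and the standard library are available. Lean on these libraries where they do the work, as an engineer would, in place of code of your own. Each camera call takes 0.05 s, during which the arm holds its last target. There are 200 camera calls.

TASK

The label printer on the packing bench stands open with a new roll just hung on its bar. Using your fingertips only to push, slide the green guide in along the bar until it has pressed the roll fully home against the printer's frame, and throw the green print-head lever over its centre, away from the roll, so that it snaps into its locked position. Do not lift the roll off its bar, and leave the other things on the bench where they are.

Things in the scene. Friction and masses are not known exactly. Their poses are not given: they have to be found in the camera images.
- printer: Label printer, grey and black, 400 long (x) x 300 wide (y) x 277 mm high, standing fixed on the bench with its side cover folded away. Origin: centre of its footprint (midway along x; its y runs from -150 to +150 mm) at bench height. Its x axis points from the label exit to the back, so the label exit is at -x and faces the robot; z is up. The tall closed half is at y above +20 mm; the open half, with roll and print mechanism, at y below +20 mm.
- head_lever (a joint): Green-ended print-head lever, rad: 0 = open, leaning back 35 degrees towards the roll; 1.4 = locked, leaning forward 45 degrees towards the label exit. A toggle spring holds it at either end and drives it over once it is past centre (0.7); about 10 N at the middle of the green end starts it from the open end (more, nearer the axis), less towards the centre. It turns about a level axis along the printer's y, which lies at x -125, y -50, z 175 mm in the printer's frame.
- lever_tip (a point): Centre of the lever's green end (32 mm wide along y, 12 mm thick, 34 mm long), 55 mm from the lever's axis; the lever ends 70 mm from the axis. Open, it is 32 mm behind the axis (printer +x) and 220 mm above the bench; locked, 39 mm ahead of it and 214 mm above the bench. Behind it the way is clear for 100 mm, up to the roll.
- media_guide (a joint): Green guide plate on the hanger bar outside the roll, m: 0 = fully out (printer -y); it slides towards the frame (printer +y), reads 0.045 when it holds the roll home, and stays where it is left (friction about 1.5 N, plus about 3 to 6 N for sliding the roll).
- guide_pad (a point): On the outer face (printer -y) of the green guide plate, 50 mm above the hanger bar's axis, 240 mm above the bench: the place to push, towards printer +y. The plate is 56 mm wide along x, 6 mm thick and stands from 160 to 265 mm above the bench; its hub fills the outer side below 210 mm.
- roll_center (a point): Centre of the white label roll: 110 mm outside diameter, 100 mm wide, 0.5 to 0.85 kg, hung loosely by its 40 mm core on the level, 24 mm thick hanger bar, which runs along the printer's y; its top is 237 mm above the bench.
- roll_home (a point): Where the roll's centre lies when it is home against the frame: x 60, y -38, z 182 mm in the printer's frame. Axes as the printer's.
- spare_roll: Spare white label roll standing on end near the printer's open side, 110 mm in diameter, 100 mm high; loose. Origin: centre of its underside.
- marker: Blue and black marker pen lying near the printer's open side, 125 x 22 x 17 mm; loose. Origin: underside at mid length.
- tape_gun: Hand tape dispenser, red frame, black handle, brown tape, about 260 x 60 x 91 mm; loose. Origin at bench height near its middle.
- tape_roll: Roll of brown tape lying flat, 100 mm in diameter, 48 mm high; loose. Origin: centre of its underside.
- spray_can: Yellow can, 56 mm in diameter, 150 mm high, standing; loose. Origin: centre of its underside.
- carton: Small closed carton, 120 x 90 x 80 mm; loose. Origin: centre of its underside.
Mind the look-alikes: they are no part of the job. What is shaped like the part that bears roll_center but pink is not meant.

How it is judged:
By the outcome, as a careful person would: the job done as asked, in the order asked, and still so for the second after the job is handed in, with the robot touching nothing.
It also fails if it takes over 43 s, if anything falls off the work surface, if the arm or the gripper's body presses on something with over 40 N, if the wrist force passes 120 N, or if a joint passes its speed limit or range.

## Working session

There is one attempt and no reset: what is moved stays moved. The work goes in short steps, Python scripts to look and compute and a tool call to move; the robot and the scene stay as the last step left them, time stands still between calls to the robot, and variables do not carry over. Pictures are saved under pics/ and viewed, about 8 in all and at most 12, crops included, and the job is handed in when it is done.

Besides the shell and the picture viewer there is one more tool, called by a JSON object that holds its "name" and its "arguments". play_rows: Moves the arm, as the interface text tells. Shift numbers are shares of 0.2 m and turn numbers shares of 90 degrees, none past 1 either way. Its arguments: {"type":"object","properties":{"motion":{"type":"array","items":{"type":"array","items":{"type":"number"}}},"squeeze":{"type":"number"}},"required":["motion"]}

```bash
mkdir -p pics; cat > h.py <<'E'
import numpy as np, cv2
from bench import r, eyes, job
def save(c,f,box=None,s=1):
    im=c["image"]
    if box: im=im[box[1]:box[3],box[0]:box[2]]
    cv2.imwrite("pics/"+f,cv2.resize(im[:,:,::-1],None,fx=s,fy=s,interpolation=cv2.INTER_CUBIC))
def P(c): return np.array(c["mtx"])@np.c_[c["R"],c["t"]]
def proj(c,X):
    v=P(c)@np.r_[X,1]; return v[:2]/v[2]
def tri(ca,a,cb,b):
    X=cv2.triangulatePoints(P(ca),P(cb),np.array(a,float).reshape(2,1),np.array(b,float).reshape(2,1))[:,0]; return X[:3]/X[3]
def onz(c,px,z):
    M=P(c); H=np.c_[M[:,:2],M[:,2]*z+M[:,3]]; v=np.linalg.solve(H,[*px,1]); return v[:2]/v[2]
E
python3 - <<'E'
from h import *
cs=eyes.camera("side"); ct=eyes.camera("top")
save(cs,"s1.png");save(ct,"t1.png")
for l in ["printer","lever_tip","guide_pad","roll_center","roll_home","spare_roll","marker","tape_gun","tape_roll","spray_can","carton"]:
  for n,c in(("s",cs),("t",ct)):
    print(l,n,[(np.round(d["xy"]).tolist(),round(d["p"],2)) for d in eyes.landmark_of(c,l)[:4]])
s=r.read_state();print(s["time"],s["ee_pos"],s["eef_rot"],s["ft_force"])
for c in(cs,ct): print(-c["R"].T@c["t"])
E
```

```text
printer s [([323.0, 219.0], 0.9), ([373.0, 168.0], 0.7)]
printer t [([306.0, 172.0], 0.62)]
lever_tip s [([313.0, 188.0], 0.59)]
lever_tip t [([329.0, 196.0], 0.9)]
guide_pad s [([374.0, 169.0], 0.72)]
guide_pad t [([362.0, 128.0], 0.66)]
roll_center s [([356.0, 172.0], 0.83)]
roll_center t [([202.0, 151.0], 0.61), ([306.0, 171.0], 0.47), ([423.0, 230.0], 0.47)]
roll_home s [([349.0, 173.0], 0.66)]
roll_home t [([318.0, 135.0], 0.67)]
spare_roll s [([386.0, 249.0], 0.87)]
spare_roll t [([382.0, 158.0], 0.92), ([306.0, 175.0], 0.58)]
marker s [([354.0, 282.0], 0.59)]
marker t [([385.0, 212.0], 0.76)]
tape_gun s [([426.0, 293.0], 0.86)]
tape_gun t [([444.0, 173.0], 0.68)]
tape_roll s [([319.0, 315.0], 0.69)]
tape_roll t [([385.0, 257.0], 0.56)]
spray_can s [([366.0, 314.0], 0.67)]
spray_can t [([422.0, 229.0], 0.8), ([307.0, 172.0], 0.57)]
carton s [([351.0, 171.0], 0.71)]
carton t []
1.2 [0.2346022  0.57931755 0.22257991] [1.91213588e-01 9.81548451e-01 4.22813785e-05 1.27367950e-05] [-0.5224355   0.33736303  0.03934548]
[-0.15330349 -0.75498798  1.09763165]
[ 0.45240805 -0.08932032  1.0720463 ]
```

View pics/s1.png

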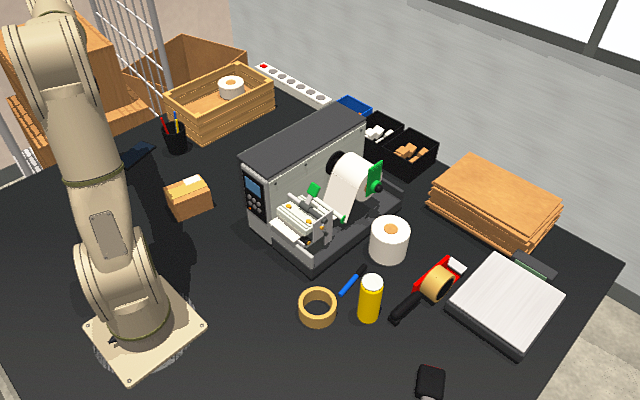

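View pics/t1.png

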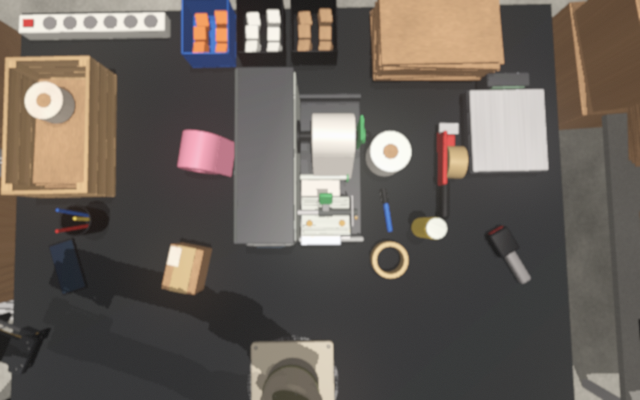

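Side: the roll is on its bar at (350,180), the guide at (375,175) and the lever at (313,189). Top: they're at (333,142), (362,129) and (326,198). Possible mix-ups in the top view are the spare roll (390,152), the crate roll (48,100) and the pink cylinder (207,152). For green I see only the lever and the guide. I'll check those in one close crop.

```bash
python3 - <<'E'
from h import *
cs=eyes.camera("side"); ct=eyes.camera("top")
a=cs["image"][90:290,225:425]; b=ct["image"][60:260,220:420]
cv2.imwrite("pics/c1.png",cv2.resize(np.hstack([a,b])[:,:,::-1],None,fx=2,fy=2,interpolation=cv2.INTER_CUBIC))
for n,c in(("s",cs),("t",ct)):
  im=c["image"].astype(int); g=((im[...,1]>im[...,0]*1.4+20)&(im[...,1]>im[...,2]*1.4)).astype(np.uint8)
  k,_,st,ce=cv2.connectedComponentsWithStats(g)
  for i in range(1,k):
    if st[i,4]>8: print(n,st[i],np.round(ce[i],1))
print("trip",tri(cs,(313,188),ct,(326,198)), tri(cs,(374,169),ct,(362,128)))
for z in (.277,): print([onz(ct,p,z).round(3).tolist() for p in[(235,244),(235,68),(297,244),(297,68)]])
print("spare top",onz(ct,(390,152),.1),"can top",onz(ct,(433,229),.15))
E
```

```text
s [366 160  17  37 367] [373.6 177.3]
s [307 182  14  15 132] [313.2 189.2]
s [340 215   6   9  26] [342.2 219.5]
t [360 116   5  25  92] [361.9 128.3]
t [320 194  11   9  68] [325.1 198.1]
trip [ 0.5042722  -0.10235436  0.22819474] [ 0.65760812 -0.18472881  0.25293622]
[[0.407, 0.095], [0.795, 0.093], [0.405, -0.038], [0.792, -0.044]]
spare top [ 0.63353279 -0.2791261 ] can top [ 0.42764693 -0.37114752]
```

View pics/c1.png

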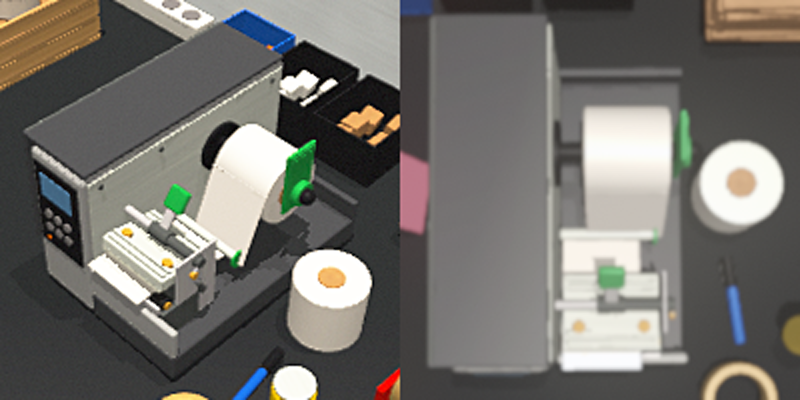

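The choice is clear. The green plate outside the hung roll is the guide and the green tab beside it is the lever. The printer sits at about (0.599, -0.055) with yaw near 0. My plan is to shut the fingers, travel high and turn so tool y points along world +x.

{"name": "play_rows", "arguments": {"motion": [[0,0,-0.35,0,0,0,0],[-0.2,-0.17,-0.65,0,0,0.11,0],[-0.45,-0.38,-0.65,0,0,0.23,0],[-0.7,-0.6,-0.65,0,0,0.35,0],[-1,-0.84,-0.65,0,0,0.47,0]], "squeeze": 20}}

```text
time: 1.92
ee_pos: [0.3398, 0.3792, 0.3527]
eef_rot: [0.534, 0.846, 0.001, -0.0]
ft_force: [0.1, -0.0, 0.3]
width: 0.0448
```

```bash
cat > g.py <<'E'
from h import *; import sys
from scipy.spatial.transform import Rotation as Ro
s=r.read_state(); R=Ro.from_quat(s["eef_rot"]); p=np.array(s["ee_pos"])
print(s["time"],p.round(4),"w",round(s["width"],3),"F",np.round(s["ft_force"],1)); print("q",np.round(s["joint_positions"],2))
t=np.array([float(a) for a in sys.argv[1:4]])
G=Ro.from_matrix(np.array([[0,1,0],[1,0,0],[0,0,-1.]]))
print("shift",(R.inv().apply(t-p)/.2).round(3),"turn",((R.inv()*G).as_rotvec()/(np.pi/2)).round(3))
E
python3 g.py .66 -.235 .36
```

```text
1.925 [0.3398 0.3792 0.3527] w 0.045 F [ 0.1 -0.   0.3]
q [-1.05  0.03  0.12  1.54 -0.    1.57 -0.48]
shift [-3.461  0.124 -0.039] turn [ 0.001 -0.001  0.283]
```

{"name": "play_rows", "arguments": {"motion": [[-0.25,0.01,0,0,0,0.11,0],[-0.5,0.02,-0.04,0,0,0.2,0],[-0.75,0.03,-0.04,0,0,0.27,0],[-1,0.04,-0.04,0,0,0.27,0],[-1,0.04,-0.04,0,0,0.27,0]]}}

```text
time: 2.55
ee_pos: [0.4352, 0.2006, 0.3606]
eef_rot: [0.7, 0.714, 0.0, 0.0]
ft_force: [-0.6, 0.0, 0.5]
width: 0.0015
```

```bash
python3 g.py .66 -.235 .36
```

```text
2.55 [0.4352 0.2006 0.3606] w 0.002 F [-0.6  0.   0.5]
q [-0.85 -0.05  0.31  1.6   0.02  1.58 -0.52]
shift [-2.2    1.081  0.004] turn [ 0.001 -0.     0.013]
```

{"name": "play_rows", "arguments": {"motion": [[-0.25,0.12,0,0,0,0.013,0],[-0.5,0.25,0,0,0,0.013,0],[-0.75,0.37,0,0,0,0.013,0],[-1,0.49,0,0,0,0.013,0],[-1,0.49,0,0,0,0.013,0]]}}

```text
time: 3.18
ee_pos: [0.5375, 0.0033, 0.36]
eef_rot: [0.707, 0.707, -0.0, 0.001]
ft_force: [-0.8, 1.4, -1.1]
width: 0.0003
```

{"name": "play_rows", "arguments": {"motion": [[-0.25,0.12,0,0,0,0,0],[-0.5,0.25,0,0,0,0,0],[-0.75,0.37,0,0,0,0,0],[-1,0.49,0,0,0,0,0],[-1,0.49,0,0,0,0,0]]}}

```text
time: 3.8
ee_pos: [0.6361, -0.1954, 0.3578]
eef_rot: [0.707, 0.708, -0.002, -0.001]
ft_force: [0.0, 0.9, 0.9]
width: 0.0006
```

```bash
python3 g.py .66 -.235 .23
```

```text
3.8 [ 0.6361 -0.1954  0.3578] w 0.001 F [0.  0.9 0.9]
q [-0.21  0.46  0.71  1.12 -0.29  1.66  0.41]
shift [-0.197  0.122  0.639] turn [-0.002  0.001  0.001]
```

{"name": "play_rows", "arguments": {"motion": [[-0.2,0.12,0,0,0,0,0],[-0.2,0.12,0.2,0,0,0,0],[-0.2,0.12,0.45,0,0,0,0],[-0.2,0.12,0.64,0,0,0,0],[-0.2,0.12,0.64,0,0,0,0]]}}

```text
time: 4.42
ee_pos: [0.6596, -0.2287, 0.2294]
eef_rot: [0.704, 0.71, -0.0, -0.003]
ft_force: [-0.4, -0.6, 0.4]
width: 0.0002
```

```bash
python3 g.py .66 -.21 .226; python3 - <<'E'
from h import *
cs=eyes.camera("side"); ct=eyes.camera("top")
a=cs["image"][90:290,225:425]; b=ct["image"][60:260,220:420]
cv2.imwrite("pics/c2.png",cv2.resize(np.hstack([a,b])[:,:,::-1],None,fx=2,fy=2,interpolation=cv2.INTER_CUBIC))
E
```

```text
4.425 [ 0.6596 -0.2287  0.2294] w 0.0 F [-0.4 -0.6  0.4]
q [-0.16  0.57  0.68  1.25 -0.35  1.45  0.49]
shift [0.093 0.003 0.017] turn [-0.003 -0.002  0.006]
```

View pics/c2.png

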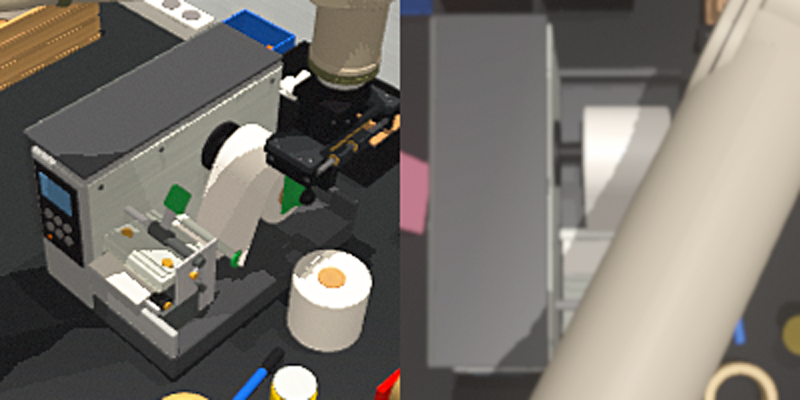

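The side view shows the finger just outside the plate at about (285,170) in the crop, above the hub. I'll push in gently.

{"name": "play_rows", "arguments": {"motion": [[0.06,0,0.015,0,0,0,0],[0.1,0,0.015,0,0,0,0],[0.14,0,0.015,0,0,0,0],[0.18,0,0.015,0,0,0,0],[0.21,0,0.015,0,0,0,0]]}}

```text
time: 5.15
ee_pos: [0.6602, -0.1899, 0.2294]
eef_rot: [0.705, 0.709, 0.0, 0.0]
ft_force: [1.3, -2.3, 0.6]
width: 0.0005
```

{"name": "play_rows", "arguments": {"motion": [[0.03,0,0,0,0,0,0],[0.06,0,0,0,0,0,0],[0.08,0,0,0,0,0,0],[0.1,0,0,0,0,0,0],[0.1,0,0,0,0,0,0]]}}

```text
time: 5.78
ee_pos: [0.6602, -0.1714, 0.2295]
eef_rot: [0.705, 0.709, -0.0, 0.001]
ft_force: [2.9, -4.7, 0.7]
width: 0.0006
```

{"name": "play_rows", "arguments": {"motion": [[0.02,0,0,0,0,0,0],[0.04,0,0,0,0,0,0],[0.05,0,0,0,0,0,0],[0.06,0,0,0,0,0,0],[0.06,0,0,0,0,0,0]]}}

```text
time: 6.4
ee_pos: [0.6602, -0.1598, 0.2295]
eef_rot: [0.706, 0.709, -0.0, 0.002]
ft_force: [4.4, -5.6, 0.1]
width: 0.0007
```

{"name": "play_rows", "arguments": {"motion": [[0.01,0,0,0,0,0,0],[0.02,0,0,0,0,0,0],[0.03,0,0,0,0,0,0],[0.03,0,0,0,0,0,0]]}}

```text
time: 6.9
ee_pos: [0.66, -0.1582, 0.2297]
eef_rot: [0.707, 0.707, -0.002, 0.004]
ft_force: [9.5, -18.0, -4.4]
width: 0.0004
```

Force jumped to 18 N at TCP y -0.158, about where home was predicted. One small extra press, then back off.

{"name": "play_rows", "arguments": {"motion": [[0.01,0,0,0,0,0,0],[0.01,0,0,0,0,0,0]]}}

```text
time: 7.15
ee_pos: [0.66, -0.1582, 0.2297]
eef_rot: [0.708, 0.707, -0.002, 0.005]
ft_force: [11.6, -23.3, -5.6]
width: 0.0005
```

{"name": "play_rows", "arguments": {"motion": [[-0.1,0,0,0,0,0,0],[-0.25,0,0,0,0,0,0],[-0.3,0,-0.2,0,0,0,0],[-0.3,0,-0.45,0,0,0,0],[-0.3,0,-0.5,0,0,0,0]]}}

```text
time: 7.78
ee_pos: [0.6606, -0.211, 0.3328]
eef_rot: [0.705, 0.709, 0.001, 0.002]
ft_force: [-0.2, -0.0, -1.4]
width: 0.0002
```

```bash
python3 g.py .55 -.104 .33
```

```text
7.775 [ 0.6606 -0.211   0.3328] w 0.0 F [-0.2 -0.  -1.4]
q [-0.17  0.53  0.7   1.08 -0.33  1.63  0.44]
shift [ 0.538 -0.55   0.011] turn [0.003 0.001 0.004]
```

{"name": "play_rows", "arguments": {"motion": [[0.13,-0.13,0,0,0,0,0],[0.3,-0.3,0,0,0,0,0],[0.45,-0.45,0,0,0,0,0],[0.54,-0.55,0,0,0,0,0],[0.54,-0.55,0,0,0,0,0]]}}

```text
time: 8.4
ee_pos: [0.5485, -0.1009, 0.329]
eef_rot: [0.704, 0.71, 0.001, -0.001]
ft_force: [0.3, -0.1, -0.4]
width: 0.0004
```

```bash
python3 g.py .55 -.104 .214; python3 - <<'E'
from h import *
cs=eyes.camera("side"); ct=eyes.camera("top")
a=cs["image"][90:290,225:425]; b=ct["image"][60:260,220:420]
cv2.imwrite("pics/c3.png",cv2.resize(np.hstack([a,b])[:,:,::-1],None,fx=2,fy=2,interpolation=cv2.INTER_CUBIC))
E
```

```text
8.4 [ 0.5485 -0.1009  0.329 ] w 0.0 F [ 0.3 -0.1 -0.4]
q [-0.51  0.16  0.71  1.5  -0.11  1.53  0.2 ]
shift [-0.017  0.007  0.575] turn [-0.    -0.001  0.006]
```

View pics/c3.png

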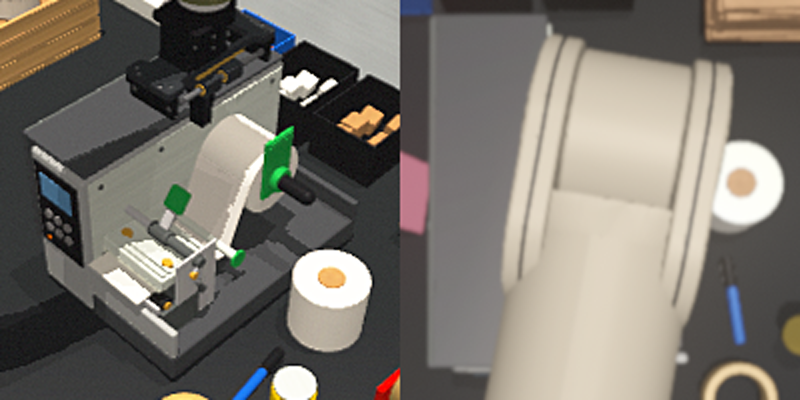

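In the side crop the roll now sits against the black frame boss, with the guide flush on it. The lever at (177,200) is still open and the finger hangs behind it. Now descend and sweep -x.

{"name": "play_rows", "arguments": {"motion": [[-0.02,0.01,0.2,0,0,0,0],[-0.02,0.01,0.4,0,0,0,0],[-0.02,0.01,0.5,0,0,0,0],[-0.02,0.01,0.57,0,0,0,0],[-0.02,0.01,0.57,0,0,0,0]]}}

```text
time: 9.12
ee_pos: [0.5513, -0.1073, 0.2144]
eef_rot: [0.705, 0.709, -0.001, -0.0]
ft_force: [-0.4, -0.7, 1.1]
width: 0.0004
```

{"name": "play_rows", "arguments": {"motion": [[0,-0.05,0,0,0,0,0],[0,-0.1,0,0,0,0,0],[0,-0.14,0,0,0,0,0],[0,-0.18,0,0,0,0,0],[0,-0.22,0,0,0,0,0]]}}

```text
time: 9.75
ee_pos: [0.5123, -0.107, 0.2197]
eef_rot: [0.705, 0.71, 0.005, 0.005]
ft_force: [16.6, 0.7, 24.4]
width: 0.0002
```

Fz and Fx fit a push against the lever's end face or something low, so I'll look before going on.

```bash
python3 - <<'E'
from h import *
cs=eyes.camera("side")
save(cs,"c4.png",(265,130,385,250),5)
for X in([.512,-.107,.22],[.514,-.105,.232],[.474,-.105,.175]): print(proj(cs,X))
E
```

```text
[316.63871635 189.65073988]
[316.67058936 185.65390419]
[306.11164811 208.15253483]
```

View pics/c4.png

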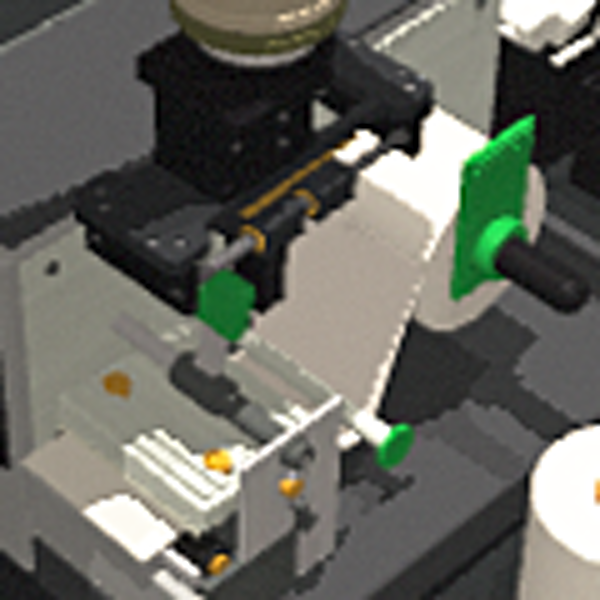

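The lever has started to turn. The upward force fits its corner riding on a bevelled fingertip, so I'll back off and go lower. First, the height of the rod behind it.

{"name": "play_rows", "arguments": {"motion": [[0,0.1,0,0,0,0,0],[0,0.2,0,0,0,0,0],[0,0.2,0,0,0,0,0]]}}

```text
time: 10.18
ee_pos: [0.5477, -0.1066, 0.2153]
eef_rot: [0.705, 0.709, -0.0, 0.0]
ft_force: [-0.6, -0.8, -0.3]
width: 0.0003
```

```bash
python3 - <<'E'
from h import *
cs=eyes.camera("side");ct=eyes.camera("top")
print(tri(cs,(342.2,219.5),ct,(347.8,178.5)))
E
python3 g.py .545 -.105 .197
```

```text
[ 0.56207858 -0.16271962  0.10750613]
10.275 [ 0.5467 -0.1071  0.2153] w 0.001 F [ 0.2  0.  -0.1]
q [-0.5   0.21  0.7   1.69 -0.14  1.3   0.24]
shift [ 0.011 -0.008  0.091] turn [-0.    -0.     0.004]
```

{"name": "play_rows", "arguments": {"motion": [[0.02,-0.03,0.04,0,0,0,0],[0.02,-0.03,0.09,0,0,0,0],[0.02,-0.08,0.09,0,0,0,0],[0.02,-0.13,0.09,0,0,0,0],[0.02,-0.17,0.09,0,0,0,0]]}}

```text
time: 10.9
ee_pos: [0.5207, -0.102, 0.2029]
eef_rot: [0.704, 0.71, 0.007, 0.007]
ft_force: [20.5, 3.7, 26.4]
width: 0.0004
```

{"name": "play_rows", "arguments": {"motion": [[0,-0.04,0,0,0,0,0],[0,-0.07,0,0,0,0,0]]}}

```text
time: 11.15
ee_pos: [0.5008, -0.1032, 0.1989]
eef_rot: [0.705, 0.709, 0.002, 0.002]
ft_force: [2.3, -0.2, 3.4]
width: 0.0004
```

{"name": "play_rows", "arguments": {"motion": [[0,-0.04,-0.03,0,0,0,0],[0,-0.08,-0.07,0,0,0,0],[0,-0.11,-0.1,0,0,0,0]]}}

```text
time: 11.52
ee_pos: [0.4766, -0.1034, 0.2175]
eef_rot: [0.705, 0.709, -0.0, -0.0]
ft_force: [0.3, -0.5, 0.2]
width: 0.0004
```

```bash
python3 - <<'E'
from h import *
cs=eyes.camera("side")
save(cs,"c5.png",(265,130,385,250),5)
E
```

```text
(no output)
```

View pics/c5.png

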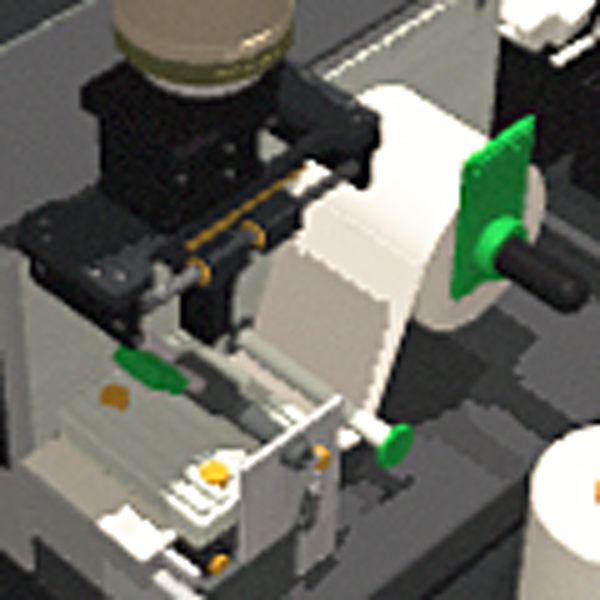

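The lever has snapped over: its green end is now at crop (150,368), leaning towards the exit, and the contact force is near zero. I'll back off and rise, then make the final check.

{"name": "play_rows", "arguments": {"motion": [[0,0.1,0,0,0,0,0],[0,0.12,-0.2,0,0,0,0],[0,0.12,-0.5,0,0,0,0],[0,0.12,-0.8,0,0,0,0],[0,0.12,-0.8,0,0,0,0]]}}

```text
time: 12.2
ee_pos: [0.5027, -0.1036, 0.3813]
eef_rot: [0.705, 0.709, 0.002, 0.002]
ft_force: [0.5, 0.1, -2.2]
width: 0.0007
```

{"name": "play_rows", "arguments": {"motion": [[0.3,0,0,0,0,0,0],[0.6,0,0,0,0,0,0],[0.9,0,0,0,0,0,0],[1,0,0,0,0,0,0],[1,0,0,0,0,0,0]]}}

```text
time: 12.82
ee_pos: [0.4999, 0.0977, 0.3763]
eef_rot: [0.704, 0.71, -0.001, -0.0]
ft_force: [0.0, -0.2, -0.3]
width: 0.0004
```

```bash
python3 - <<'E'
from h import *
cs=eyes.camera("side");ct=eyes.camera("top")
a=cs["image"][90:330,225:465]; b=ct["image"][60:300,220:460]
cv2.imwrite("pics/c6.png",cv2.resize(np.hstack([a,b])[:,:,::-1],None,fx=1.66,fy=1.66,interpolation=cv2.INTER_CUBIC))
for n,c in(("s",cs),("t",ct)):
  im=c["image"].astype(int); g=((im[...,1]>im[...,0]*1.4+20)&(im[...,1]>im[...,2]*1.4)).astype(np.uint8)
  k,_,st,ce=cv2.connectedComponentsWithStats(g)
  print(n,[(ce[i].round(1).tolist(),int(st[i,4])) for i in range(1,k) if st[i,4]>8])
  print("expect locked",proj(c,[.435,-.105,.214]),"open",proj(c,[.506,-.105,.22]),"guide home",proj(c,[.659,-.147,.235]))
  for l in ["spare_roll","marker","tape_gun","tape_roll","spray_can","roll_center","roll_home"]: print(l,[(np.round(d["xy"]).tolist(),round(d["p"],2)) for d in eyes.landmark_of(c,l)[:2]])
s=r.read_state();print(s["time"],s["ee_pos"],s["ft_force"])
E
```

```text
s [([362.7, 170.5], 360), ([294.7, 203.4], 77), ([343.6, 218.9], 46)]
expect locked [295.32817771 205.22772439] open [314.53180231 190.37135269] guide home [364.17428015 167.11089284]
spare_roll [([387.0, 250.0], 0.77)]
marker [([352.0, 282.0], 0.72)]
tape_gun [([427.0, 290.0], 0.98)]
tape_roll [([319.0, 312.0], 0.88), ([354.0, 280.0], 0.28)]
spray_can [([362.0, 313.0], 0.88)]
roll_center [([351.0, 167.0], 0.8), ([193.0, 207.0], 0.28)]
roll_home [([350.0, 172.0], 0.61)]
t [([344.8, 131.3], 91), ([325.4, 227.4], 82)]
expect locked [327.14586181 228.62002428] open [326.57863577 198.02555745] guide home [343.55371504 131.12440021]
spare_roll [([385.0, 161.0], 0.81), ([386.0, 212.0], 0.67)]
marker [([386.0, 212.0], 0.76)]
tape_gun [([445.0, 168.0], 0.76)]
tape_roll [([387.0, 260.0], 0.87), ([306.0, 172.0], 0.6)]
spray_can [([422.0, 227.0], 0.8)]
roll_center [([202.0, 151.0], 0.93)]
roll_home [([385.0, 158.0], 0.61)]
13.625 [0.50015331 0.09687145 0.37709049] [-0.58258846  0.9326059  -0.38601287]
```

View pics/c6.png

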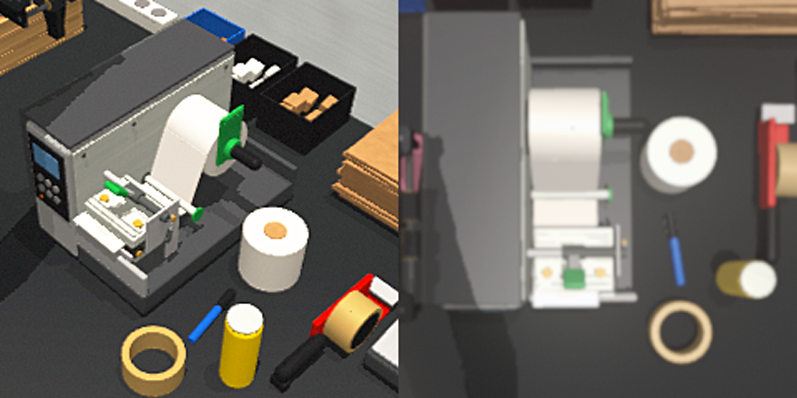

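```bash
python3 - <<'E'
from h import *
ct=eyes.camera("top")
for n,p in dict(g0=(361.9,128.3),g1=(344.8,131.3)).items(): print(n,onz(ct,p,.235))
im=ct["image"]
for row in(122,130): print(im[row,288:352].mean(1).astype(int).tolist())
for c in(297,298,299,300,340,341): print(c,onz(ct,(c,130),.237)[1].round(4),onz(ct,(c,130),.277)[1].round(4))
E
```

```text
g0 [ 0.66482559 -0.18952261]
g1 [ 0.65853648 -0.14986714]
[118, 118, 119, 118, 119, 138, 163, 156, 120, 107, 174, 223, 236, 236, 236, 236, 236, 236, 236, 236, 236, 236, 235, 236, 236, 236, 236, 236, 235, 235, 235, 235, 235, 235, 235, 235, 235, 235, 235, 235, 235, 235, 235, 234, 234, 234, 234, 234, 234, 234, 233, 229, 210, 167, 127, 134, 143, 135, 129, 123, 120, 120, 120, 120]
[120, 121, 121, 121, 122, 140, 164, 155, 116, 115, 188, 237, 249, 249, 249, 249, 249, 248, 249, 249, 249, 248, 249, 248, 248, 248, 248, 248, 248, 248, 248, 248, 248, 248, 248, 248, 248, 248, 248, 248, 248, 248, 247, 247, 247, 247, 247, 247, 247, 247, 247, 246, 233, 189, 137, 138, 146, 142, 140, 134, 123, 111, 105, 104]
297 -0.0398 -0.0421
298 -0.0421 -0.0443
299 -0.0444 -0.0465
300 -0.0467 -0.0487
340 -0.1387 -0.1364
341 -0.141 -0.1386
```

```bash
python3 -c "
from h import *
print(job.close_job())"
```

```text
the job is handed in; nothing more can be done
None
```

The roll is pressed home against the frame and the print-head lever is locked forward. I handed the job in at about 14 s on the robot's clock.

- **Guide:** With closed fingertips I slid it along the bar until it met a firm stop. The force rose from 6 to 23 N, and the last 18 to 23 N brought no further movement. In the top view the roll's centre is within about 2 mm of its computed home, with the guide flush against it.
- **Lever:** The first push rode up on the fingertip (24 N upward), so I backed off, went lower and pushed again. It then snapped over. The green end is within about 2 px of the locked position in both views.
- **Other things:** In the final pictures everything else on the bench looks unmoved, the roll is still on its bar, and the robot stood clear of everything.

Two checks did not fully agree:
- **Guide travel:** The pictures show about 40 mm of travel, not 45 mm. This may be a bias in the green patch centre, or the guide may not have started fully out.
- **Roll finder:** In the final top view the network picked the pink look-alike as the roll, so I ignored it.

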